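Swap boards in the programming jig and hold the new one on its sprung contacts

TASK

The narrow circuit board standing in the programming jig is finished: lift it out and stand it on edge in the free slot of the black slotted rack, and let it go. Then take the other narrow board from the rack, pass it down through the jig's slot with its chip side facing the same way as the finished one did, and push it firmly but gently onto the sprung contact strip until the strip has given way most of its 8 mm travel. The jig has no latch, so finish while holding the board pressed down there; leave the two wider boards standing in the rack.

Things in the scene. Friction and masses are not known exactly. Their poses are not given: they have to be found in the camera images.
- jig: Programming jig, fixed: grey box, aluminium cover, 120 (x) x 100 (y) x 72 mm high, lamps on its front (-x). Origin: centre of underside. In the middle of the cover a slot goes straight down, 62 mm along x, 10 mm along y: 2 mm more than a narrow board each way. A white funnel leads in: 45 degree flanks from 70 mm height, 6 mm outside the slot all round, to the slot proper at 64 mm.
- slot_mouth (a point): Centre of the jig's slot where the funnel ends and the straight slot begins, 64 mm above the jig's origin; axes as the jig.
- contact_strip (a joint): How far the black sprung contact strip inside the slot is pressed down, in m: 0 at rest (its top 34 mm above the jig's underside) to 0.008 at its stop. The spring pushes up with about 4 N at the start and 10 N at the stop, so a board that is let go rises again.
- free_slot (a point): Centre of the floor of the rack's free slot; axes as the rack.
- rack: Black plastic rack, fixed, 100 (x) x 182 (y) mm, origin: centre of underside. Four slots side by side at y = -69, -23, 23, 69 mm, 11 mm wide, floor 8 mm above the worktop, open at both ends, between ribs with round tops 35 mm above the worktop. Boards stand on edge in them, width along x. The slot at y = -23 is free; three boards stand in the others in any order.
- board_done: The finished board, upright in the jig on the contact strip (foot 34 mm above the worktop): circuit board in a stiff aluminium carrier, 60 wide (x) x 8 thick (y) x 90 mm high (z), 60 to 130 g. Origin: centre of its lower edge. Chips on its -y side. The top 26 mm is a grooved grip bar to pinch across the 8 mm.
- board_next: The next board, the only narrow one in the rack at the start: same as the finished one (60 x 8 x 90 mm), origin at the centre of its lower edge, chips on its -y side. Stands a little loose in its slot and may lean a few degrees.
- board_next_chips (a point): Middle of the chip side of the next board, 34 mm above its lower edge, on its -y face.
- wide_a: A wide board, 84 x 8 x 90 mm, otherwise like the narrow ones, standing in the rack; does not fit the jig. Origin at the centre of its lower edge.
- wide_b: The second wide board, same as the first.
- under_lamp (a point): Point on the mat straight below the middle of a round black lamp head (110 mm across, from 505 to 560 mm above the mat) that hangs on a gooseneck over the left of the mat, always here. Arm and wrist must keep clear of the lamp: draw back towards the robot before passing it.

How it is judged:
By the outcome, as a careful person would: the job done as asked, in the order asked, and still so for the second after the job is handed in, while the arm keeps its last pose, push and grip.
It also fails if it takes over 58 s, if anything falls off the work surface, if the arm or the gripper's body presses on something with over 40 N, if the wrist force passes 120 N, or if a joint passes its speed limit or range.

ROBOT

A 6-joint arm with a two-finger parallel gripper is mounted at the origin on a cart in front of the work surface, level with it; the furniture and walls round the work are solid. World frame = base frame: x ahead of the robot, y to its left, z up, the work surface at z = 0. Lengths are in mm, angles in rad, forces in N, time in s.
With the tool pointing down it reaches from about 300 to 775 mm from the base axis. Payload 14.6 kg.
Tool frame: the origin (TCP) lies between the finger pads; the fingertips stand 8 mm ahead of it and the grasp point (between the pads) lies 11 mm behind it; z points along the fingers, y is the direction in which the jaws open and shut (so a half turn about z gives the same grasp; the last joint's range is limited). The gripper opens to 94 mm and grips with 3 to 60 N. Pads are 16 mm wide; open, the fingers measure 119 mm over their backs; the gripper's body (75 mm by 177 mm) begins 78 mm behind the grasp point.
Start: joints at [-1.37, 0.3, 1.521, -0, 1.321, -0.067], TCP at [145.529, -530.387, 213.446] pointing down, gripper open.
Joint ranges: [-3.03, 3.03], [-0.79, 2.21], [0.23, 2.52], [-1.04, 4.18], [0, 3.07], [-2.55, 2.55]. Speed limits (rad/s): [2.22, 2.22, 2.57, 3.14, 3.14, 3.14].

INTERFACE

Orientations are given as [roll, pitch, yaw] about the fixed x, y, z axes, in that order (R = Rz(yaw) Ry(pitch) Rx(roll)).
In Python, from cell import manip gives the robot as it stands. The module is installed in compiled form; this text tells all that it offers.
- The arm moves only by the tool send_rows, never from a script. Its argument "series" is a list that holds one entry, the list of rows, each a list of 5 numbers: the opening, from 0 (shut) to 1 (fully open), then the shift along the tool's x, y, z in mm, then the turn about the tool's z in degrees. In form: [[[gripper, dx, dy, dz, roll], ...]]. A call has 1 to 10 rows; each row is the pose to reach, as a shift and turn from the pose commanded when the call began, along the tool's axes at that moment; what a row does not reach only later rows make up. A row lasts 1/10 s, in which the tool goes at most 50 mm and 8.59 degrees, less where a joint would pass 70% of its speed; a pose out of reach is approached as far as the arm can. A call with a gripper value outside its range is refused whole. The fingers move at their own pace and stop on an object; "newtons" is the grip in N (left out, the last holds). Time passes only in rows, so rows that repeat a pose let the fingers close. It gives the time, the measured TCP pose, the force and the opening at its end, in the units of the state.
- manip.read_state(): the state, without advancing time (a new reading comes with each control period).
- manip.camera(name): name is "side" or "top"; returns a dict with "img" (480x640x3 uint8, red, green, blue), "vfov" (degrees; the focal length in pixels is half the picture's height over the tangent of half this angle, whatever the lens; pixels are square), "cx", "cy" (the principal point, pixels), "dist" ([k1, k2, p1, p2, k3] as OpenCV has them; the pictures are not rectified), "pose" (4x4, takes a point from camera to world coordinates). Camera axes: x right, y down, z forward; pixel columns grow to the right and rows downward; lengths in mm; the calibration is good to about 2 mm. A picture is of the moment at which its call begins. There is no depth.
- manip.sign_off(): hands the job in, once; it reports no verdict.
Trained networks look in a picture, given as the dict that the camera call returned (one of the last four; its "shot" number tells which), for a name from the list of things; names that differ only in an ending like _2 or _b are one class to them, and where a whole thing is asked for, a point or a joint stands for the part that bears it (a point fixed in the world has none). Each returns a list of dicts, best first, with "conf" (0 to 1); they miss things now and then, are a little off and sometimes report something else, mostly with a low value. They report only what shows in the picture. A call takes as long as a camera call.
- manip.find_in(target, picture): "rect" ([left, top, width, height] in pixels, round what is visible of it).
- manip.silhouettes(target, picture): "pixels" (480x640 bool, what is visible of it) and "rect" ([left, top, width, height] in pixels, round what is visible of it).
The state is a dict: "clock": time; "joints": joint angles; "qd": joint speeds; "effort": joint torques, N m; "eef_pos": TCP position; "eef_rot": TCP orientation; "wrist_force": force on the tool from outside, world axes, zero at the start; "moment": the same for the moment, N m; "finger_gap": finger opening in mm.
Only numpy, scipy, OpenCV 4.12 (cv2) and the standard library are available. Lean on these libraries where they do the work, as an engineer would, in place of code of your own. Each camera call takes 0.05 s, during which the arm holds its last target. There are 200 camera calls.

## Working session

There is one attempt and no reset: what is moved stays moved. The work goes in short steps, Python scripts to look and compute and a tool call to move; the robot and the scene stay as the last step left them, time stands still between calls to the robot, and variables do not carry over. Pictures are saved under pics/ and viewed, about 8 in all and at most 12, crops included, and the job is handed in when it is done.

Besides the shell and the picture viewer there is one more tool, called after ">>>" as name(argument=value, ...), one argument or row to a line, values as JSON. send_rows: Moves the arm, as the interface text tells. Its arguments: {"type":"object","properties":{"series":{"type":"array"},"newtons":{"type":"number"}},"required":["series"]}

```bash
mkdir -p pics
python3 - <<'E'
from cell import manip
import cv2,numpy as np
print(manip.read_state())
for n in("top","side"):
    c=manip.camera(n); cv2.imwrite(f"pics/{n}0.png",c["img"][:,:,::-1])
    print(n,c["vfov"],c["cx"],c["cy"],c["dist"],np.round(c["pose"],3).tolist())
    for t in("jig","rack","board_done","board_next","wide_a"):
        print(t,[(np.round(d["rect"]).tolist(),round(d["conf"],2)) for d in manip.find_in(t,c)])
E
```

```text
{'clock': 0.0, 'joints': array([-1.36962159e+00,  3.00451715e-01,  1.52162575e+00,  1.24834997e-05,
        1.32069421e+00, -6.66131895e-02]), 'qd': array([-1.41884273e-04, -1.46831547e-04,  1.79974326e-03, -4.79296892e-05,
        1.38806822e-04, -1.55707459e-03]), 'effort': array([-2.85621798e-03, -5.31816173e+01, -3.52744102e+01,  7.07436260e-02,
        2.43473402e-02, -5.43537840e-05]), 'eef_pos': array([ 145.46845233, -530.133476  ,  212.87806546]), 'eef_rot': array([-3.14041706e+00, -9.05443884e-05,  2.67784776e-01]), 'wrist_force': array([ 0.704102  ,  0.45586555, -0.440054  ]), 'moment': array([-0.03156489,  0.0093826 ,  0.03189194]), 'finger_gap': 94.1741064237067}
top 49.825867212359505 323.5334662230153 240.98899732916163 [-0.0583465  0.         0.         0.         0.       ] [[0.017, -0.983, 0.182, 340.998], [-1.0, -0.02, -0.016, -30.917], [0.019, -0.181, -0.983, 996.915], [0.0, 0.0, 0.0, 1.0]]
jig [([225.0, 207.0, 67.0, 73.0], 0.95)]
rack [([372.0, 223.0, 100.0, 70.0], 0.94)]
board_done [([249.0, 221.0, 14.0, 36.0], 0.74), ([223.0, 206.0, 65.0, 77.0], 0.17)]
board_next [([454.0, 244.0, 22.0, 38.0], 0.73)]
wide_a [([406.0, 225.0, 24.0, 46.0], 0.63), ([383.0, 219.0, 18.0, 48.0], 0.61)]
side 54.36089833504668 315.4148660161263 239.15638415242532 [-0.1138648  0.         0.         0.         0.       ] [[-0.939, -0.239, 0.247, 304.28], [-0.343, 0.611, -0.714, 638.705], [0.02, -0.755, -0.656, 672.973], [0.0, 0.0, 0.0, 1.0]]
jig [([268.0, 247.0, 84.0, 78.0], 0.71), ([368.0, 155.0, 24.0, 36.0], 0.62)]
rack [([325.0, 174.0, 74.0, 59.0], 0.75), ([364.0, 154.0, 31.0, 36.0], 0.28)]
board_done [([370.0, 159.0, 22.0, 30.0], 0.61), ([295.0, 245.0, 32.0, 37.0], 0.55)]
board_next [([366.0, 157.0, 26.0, 33.0], 0.94)]
wide_a [([342.0, 172.0, 35.0, 37.0], 0.82), ([336.0, 177.0, 33.0, 42.0], 0.7)]
```

View pics/top0.png

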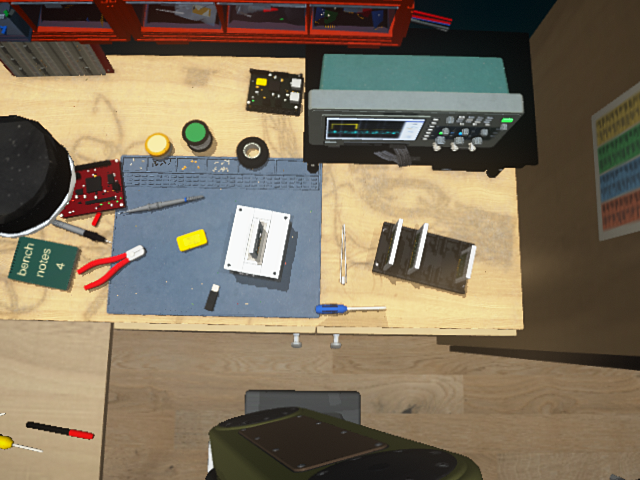

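View pics/side0.png

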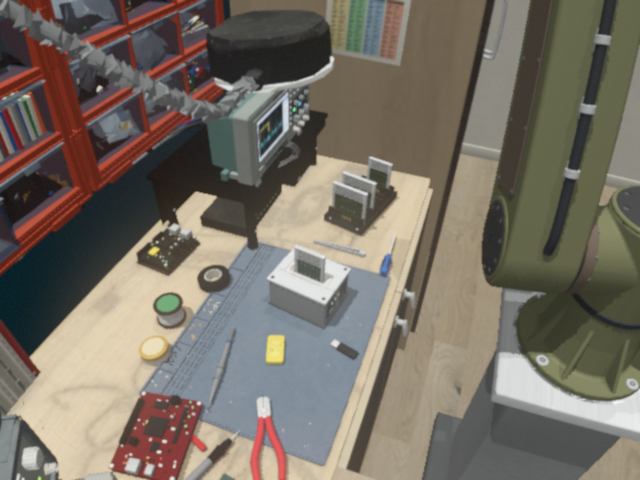

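Run:
```python
import cv2,numpy as np
t=cv2.imread("pics/top0.png");s=cv2.imread("pics/side0.png")
a=cv2.resize(t[195:305,215:295],None,fx=5,fy=5,interpolation=2)
b=cv2.resize(t[210:300,365:485],None,fx=5,fy=5,interpolation=2)[:,:]
b=cv2.resize(t[210:300,365:480],(575,450),interpolation=2)
w=np.zeros((550,400,3),np.uint8)
cv2.imwrite("pics/c1.png",np.hstack([cv2.resize(t[200:290,220:295],(375,450),interpolation=2),cv2.resize(t[210:300,375:480],(420,360*450//360),interpolation=2)]))
c=cv2.resize(s[235:335,260:360],(400,400),interpolation=2); d=cv2.resize(s[145:245,315:415],(400,400),interpolation=2)
cv2.imwrite("pics/c2.png",np.hstack([c,d]))
```

```text
(no output)
```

View pics/c1.png

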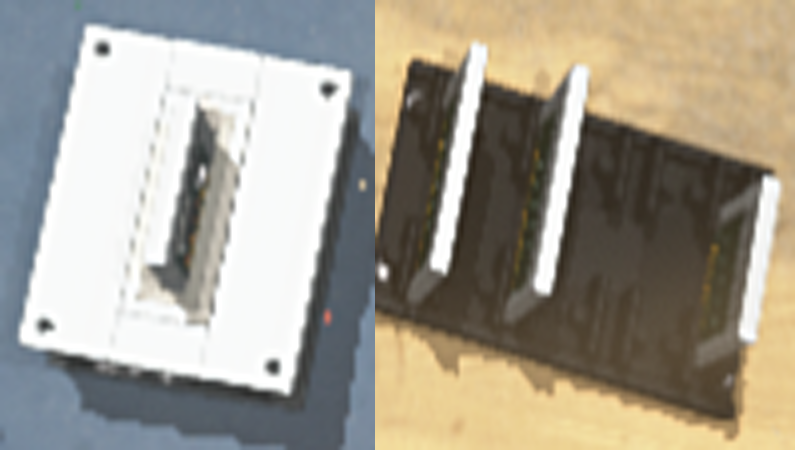

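View pics/c2.png

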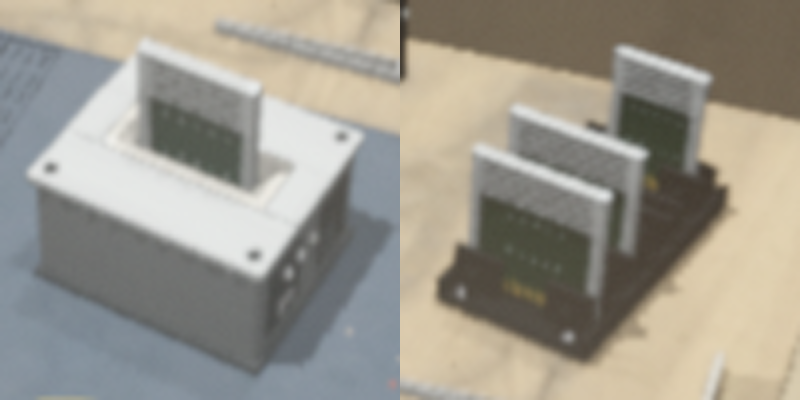

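```bash
cat > h.py <<'E'
import cv2,numpy as np
from cell import manip
def K(c):
    f=240/np.tan(np.radians(c["vfov"]/2)); return np.array([[f,0,c["cx"]],[0,f,c["cy"]],[0,0,1.]])
def back(c,px,z):
    px=np.array(px,float).reshape(-1,1,2)
    u=cv2.undistortPoints(px,K(c),np.array(c["dist"]))[:,0]
    T=np.array(c["pose"]); d=np.c_[u,np.ones(len(u))]@T[:3,:3].T; o=T[:3,3]
    return o+d*((z-o[2])/d[:,2])[:,None]
def proj(c,P):
    T=np.linalg.inv(np.array(c["pose"])); 
    return cv2.projectPoints(np.array(P,float).reshape(-1,1,3),cv2.Rodrigues(T[:3,:3])[0],T[:3,3],K(c),np.array(c["dist"]))[0][:,0]
E
python3 - <<'E'
from h import *
T=manip.camera("top");S=manip.camera("side")
def show(n,c,px,z):
    P=back(c,px,z)[:,:2]; print(n,np.round(P,1).tolist(),"mid",np.round(P.mean(0),1),"len",[round(float(np.hypot(*(P[i]-P[i-1]))),1) for i in range(len(P))],"yaw01",round(float(np.degrees(np.arctan2(*(P[0]-P[1])[::-1]))),1))
show("jig",T,[(237.6,205),(290,214.4),(278.4,278.6),(224.4,268.6)],72)
show("jigS",S,[(295-28+0,279),(350.5,267.5),(327,303.5),(295,245.5)],72)
show("boardS",S,[(295,245.5),(324.5,257.5)],124)
for n,t,s in(("w1",((478-375)/4+375,45/5+210,(440-375)/4+375,270/5+210),(333,182,367,194)),
 ("w2",((578-375)/4+375,68/5+210,(543-375)/4+375,292/5+210),(343,172,376.3,183.8)),
 ("n",((768-375)/4+375,178/5+210,(748-375)/4+375,340/5+210),(369.3,157,392,164.5))):
    show(n+" T",T,np.reshape(t,(2,2)),98);show(n+" S",S,np.reshape(s,(2,2)),98)
np.save("pics/T.npy",T,allow_pickle=True);np.save("pics/S.npy",S,allow_pickle=True)
def z(img,x,y,w,h,k):
    a=cv2.resize(np.ascontiguousarray(img[y:y+h,x:x+w,::-1]),(w*k,h*k),interpolation=cv2.INTER_CUBIC)
    return cv2.convertScaleAbs(a,alpha=1.8,beta=-20)
i=S["img"];j=T["img"]
a=np.hstack([z(i,290,240,40,50,10)[:300],z(i,362,150,36,50,10)[:300]])
b=np.hstack([z(j,240,215,38,50,10)[:,:], z(j,440,237,38,50,10)])
a=cv2.copyMakeBorder(a,0,0,0,max(0,b.shape[1]-a.shape[1]),0);b=cv2.resize(b[:300*5//3],(a.shape[1],int(b.shape[0]*.6)))
m=np.vstack([a,b]);cv2.imwrite("pics/c3.png",m[:600,:800]);print(m.shape)
for t in("board_next_chips",):
    for c in(T,S):print(t,[(np.round(d["rect"]).tolist(),round(d["conf"],2)) for d in manip.find_in(t,c)])
E
```

```text
jig [[575.9, 113.5], [560.2, 16.5], [441.5, 33.9], [457.6, 131.7]] mid [508.8  73.9] len [119.7, 98.2, 119.9, 99.1] yaw01 80.8
jigS [[574.0, 117.9], [443.3, 35.7], [455.2, 133.8], [561.0, 16.4]] mid [508.4  75.9] len [102.3, 154.4, 98.9, 158.0] yaw01 32.2
boardS [[538.8, 70.3], [480.1, 80.5]] mid [509.5  75.4] len [59.6, 59.6] yaw01 -9.9
w1 T [[549.9, -183.1], [468.3, -165.4]] mid [ 509.1 -174.3] len [83.5, 83.5] yaw01 -12.2
w1 S [[550.6, -180.7], [469.0, -164.6]] mid [ 509.8 -172.7] len [83.1, 83.1] yaw01 -11.1
w2 T [[542.5, -228.0], [461.3, -211.0]] mid [ 501.9 -219.5] len [82.9, 82.9] yaw01 -11.9
w2 S [[542.3, -227.4], [460.1, -209.6]] mid [ 501.2 -218.5] len [84.1, 84.1] yaw01 -12.2
n T [[504.2, -312.9], [445.9, -301.9]] mid [ 475.  -307.4] len [59.3, 59.3] yaw01 -10.7
n S [[503.8, -313.8], [445.7, -301.5]] mid [ 474.8 -307.7] len [59.4, 59.4] yaw01 -11.9
(600, 760, 3)
board_next_chips [([452.0, 245.0, 24.0, 37.0], 0.56)]
board_next_chips [([368.0, 156.0, 25.0, 37.0], 0.78)]
```

View pics/c3.png

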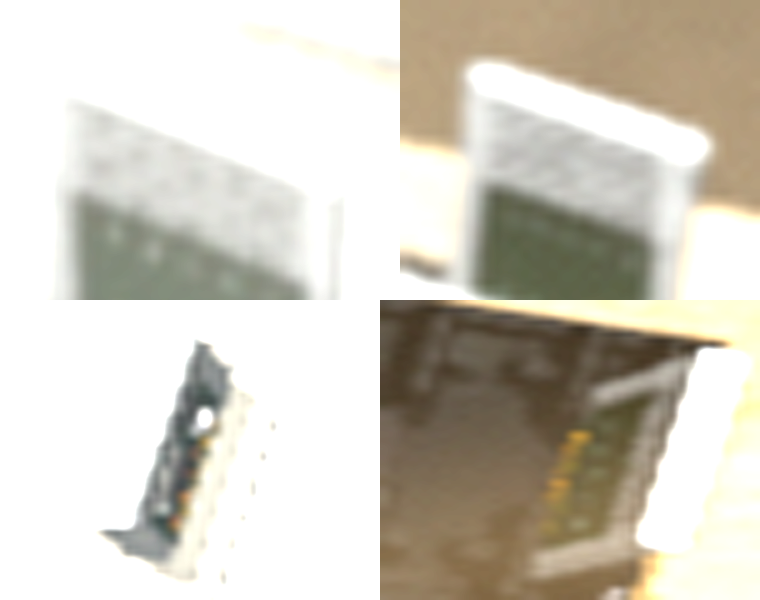

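The next board shows its green solder side towards +y, as the finished one does, so it needs no flip. Jig centre is about (509, 75), yaw −9°. Rack yaw is −12°, and the free slot is near (489, −263).

```bash
cat >> h.py <<'E'
def go(x,y,z,yaw):
    s=manip.read_state(); w=s["eef_rot"][2]; d=np.array([x,y,z])-s["eef_pos"]
    c,n=np.cos(w),np.sin(w); R=np.array([[c,n,0],[n,-c,0],[0,0,-1.]])  # cols tool axes
    print("at",np.round(s["eef_pos"],1),np.round(np.degrees(s["eef_rot"]),2),"F",np.round(s["wrist_force"],1),"gap",round(s["finger_gap"],1),"t",round(s["clock"],2))
    print("shift",np.round(R.T@d,1),"roll",round(float((np.degrees(w)-yaw+180)%360-180),2))
E
python3 - <<'E'
from h import *
T=np.load("pics/T.npy",allow_pickle=True).item()
for z in(0,8,35): 
    P=back(T,[(384.5,221.6),(475,244.4),(465,293)],z)[:,:2];print(z,np.round(P,1).tolist(),np.hypot(*(P[0]-P[1])),np.hypot(*(P[2]-P[1])))
go(509,75.2,200,-9)
E
```

```text
0 [[566.7, -167.2], [524.5, -347.3], [427.9, -324.2]] 184.90810179518152 99.28619629924813
8 [[564.9, -166.1], [523.0, -344.7], [427.2, -321.8]] 183.42425939234855 98.48944879789745
35 [[558.8, -162.4], [518.0, -336.1], [424.8, -313.9]] 178.41629128278737 95.80042598083865
at [ 145.5 -530.4  213.5] [180.    -0.    15.34] F [ 0.1 -0.5 -0.2] gap 94.0 t 0.8
shift [ 510.7 -487.8   13.5] roll 24.34
```

>>> send_rows(
  series=[
    [[1,50,-48,0,2.4],[1,100,-96,0,5],[1,150,-144,0,8],[1,200,-192,0,11],[1,250,-240,0,14],[1,300,-288,0,17],[1,350,-336,0,20],[1,400,-384,0,23],[1,450,-432,0,24.3],[0.42,510.7,-487.8,13.5,24.3]],
  ],
)

```text
clock: 1.8
eef_pos: [402.8, -99.3, 211.4]
eef_rot: [3.141, -0.002, -0.157]
wrist_force: [1.2, -1.7, 0.3]
finger_gap: 89.1
```

Run:
```python
from h import *
go(509,75.2,200,-9)
```

```text
at [402.8 -99.3 211.4] [ 1.7999e+02 -9.0000e-02 -9.0100e+00] F [ 1.2 -1.7  0.3] gap 89.1 t 1.8
shift [  77.6 -189.    11.4] roll -0.01
```

>>> send_rows(
  series=[
    [[0.42,19,-46,3,0],[0.42,38,-92,6,0],[0.42,58,-140,8,0],[0.42,77,-186,11,0],[0.42,77.6,-189,11.4,0],[0.42,77.6,-189,11.4,0]],
  ],
)

```text
clock: 2.4
eef_pos: [508.0, 74.1, 198.9]
eef_rot: [3.141, 0.001, -0.154]
wrist_force: [0.5, -1.5, -0.6]
finger_gap: 41.9
```

Run:
```python
from h import *
go(509,75.2,102,-9)
T=manip.camera("top");S=manip.camera("side")
go(509,75.2,102,-9)
np.save("pics/T1.npy",T,allow_pickle=True);np.save("pics/S1.npy",S,allow_pickle=True)
# rack: refine with bright tops of boards in both views
for n,c,rois in(("T",T,[(385,212,22,60),(407,215,24,62),(455,235,25,52)]),("S",S,[(328,172,45,32),(338,165,45,28),(362,150,36,25)])):
    for x,y,w,h in rois:
        g=c["img"][y:y+h,x:x+w].min(2); print(n,g.max(),[int(v) for v in np.percentile(g,[50,80,90,95])])
def z(img,x,y,w,h,k): return cv2.resize(np.ascontiguousarray(img[y:y+h,x:x+w,::-1]),(w*k,h*k),interpolation=cv2.INTER_CUBIC)
a=cv2.convertScaleAbs(z(T["img"],368,212,112,88,7),alpha=1.6)
cv2.imwrite("pics/c4.png",a[:600,:800])
```

```text
at [508.   74.1 198.9] [ 1.7998e+02  6.0000e-02 -8.8400e+00] F [ 0.5 -1.5 -0.6] gap 41.9 t 2.4
shift [ 0.9 -1.2 96.9] roll 0.16
at [507.6  72.5 199.4] [ 1.7999e+02  1.0000e-02 -8.9800e+00] F [-0.4 -0.1  0.2] gap 39.5 t 2.5
shift [ 0.9 -2.9 97.4] roll 0.02
T 255 [64, 166, 255, 255]
T 255 [72, 171, 254, 255]
T 255 [137, 164, 226, 251]
S 215 [126, 160, 188, 206]
S 215 [127, 157, 189, 206]
S 211 [83, 138, 151, 181]
```

View pics/c4.png

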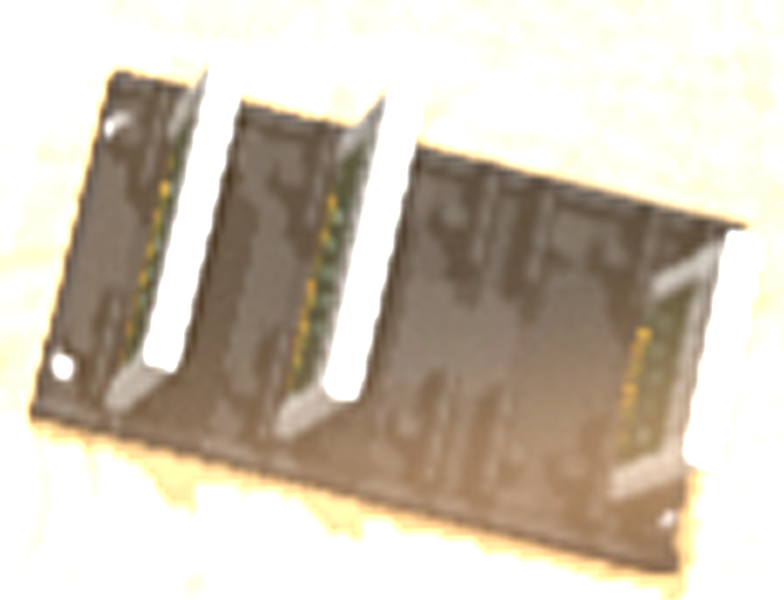

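Run:
```python
from h import *
from scipy.optimize import least_squares
T=np.load("pics/T1.npy",allow_pickle=True).item()
px=np.array([(112,72),(32,415),(675,570),(745,225)])/7+[368,212]
for z in(0,8,35):
    M=np.array([(50,91,z),(-50,91,z),(-50,-91,z),(50,-91,z)],float)
    def tf(p,M):
        c,s=np.cos(p[2]),np.sin(p[2]);return np.c_[M[:,0]*c-M[:,1]*s+p[0],M[:,0]*s+M[:,1]*c+p[1],M[:,2]]
    r=least_squares(lambda p:(proj(T,tf(p,M))-px).ravel(),[496,-244,-.21])
    print(z,r.x[:2].round(1),np.degrees(r.x[2]).round(2),"rms",np.sqrt(2*r.cost/8).round(2),"free",tf(r.x,np.array([[0,-23.,8]]))[0].round(1))
    p=back(T,np.array([(517,188),(470,435)])/7+[368,212],z); print(p.round(1).tolist())
    for q in(("w1",509.4,-173.5),("w2",501.5,-219),("n",474.9,-307.5)):
        c,s=np.cos(r.x[2]),np.sin(r.x[2]);d=np.array(q[1:])-r.x[:2];print(q[0],(d@[c,s]).round(1),(d@[-s,c]).round(1))
go(509,75.2,102,-9)
```

```text
0 [ 496.1 -244.7] -12.75 rms 0.43 free [ 491.  -267.1    8. ]
[[534.2, -281.1, 0.0], [463.8, -266.2, 0.0]]
w1 -2.7 72.4
w2 -0.4 26.3
n -6.8 -65.9
8 [ 494.9 -243. ] -12.75 rms 0.2 free [ 489.8 -265.4    8. ]
[[532.7, -279.1, 8.0], [462.8, -264.3, 8.0]]
w1 -1.1 71.0
w2 1.2 24.9
n -5.2 -67.3
35 [ 490.7 -237.2] -12.72 rms 0.98 free [ 485.7 -259.7    8. ]
[[527.5, -272.3, 35.0], [459.5, -257.9, 35.0]]
w1 4.2 66.3
w2 6.5 20.2
n 0.0 -72.0
at [507.6  72.5 199.4] [ 1.7999e+02  1.0000e-02 -8.9800e+00] F [-0.4 -0.1  0.2] gap 39.5 t 2.5
shift [ 0.9 -2.9 97.4] roll 0.02
```

>>> send_rows(
  series=[
    [[0.42,0.9,-2.7,0,0],[0.42,0.9,-2.7,45,0],[0.42,0.9,-2.7,80,0],[0.42,0.9,-2.7,99.5,0],[0.42,0.9,-2.7,99.5,0],[0.42,0.9,-2.7,99.5,0]],
  ],
  newtons=25,
)

```text
clock: 3.1
eef_pos: [509.7, 75.3, 101.0]
eef_rot: [-3.141, -0.001, -0.157]
wrist_force: [0.1, 0.1, 0.2]
finger_gap: 39.5
```

>>> send_rows(
  series=[
    [[0,0,0,0,0],[0,0,0,0,0],[0,0,0,0,0],[0,0,0,0,0],[0,0,0,0,0],[0,0,0,0,0]],
  ],
  newtons=25,
)

```text
clock: 3.7
eef_pos: [509.5, 75.9, 100.2]
eef_rot: [-3.142, -0.0, -0.156]
wrist_force: [-0.2, -0.6, 3.1]
finger_gap: 7.8
```

Run:
```python
from h import *
go(509,75.2,200,-9);print(manip.read_state()["moment"])
```

```text
at [509.5  75.9 100.2] [-1.80e+02 -2.00e-02 -8.95e+00] F [-0.2 -0.6  3.1] gap 7.8 t 3.7
shift [ -0.4   0.8 -99.8] roll 0.05
[0.03141875 0.1404949  0.01908229]
```

>>> send_rows(
  series=[
    [[0,0,0,-15,0],[0,0,0,-40,0],[0,0,0,-80,0],[0,0,0,-110,0],[0,0,0,-110,0],[0,0,0,-110,0]],
  ],
)

```text
clock: 4.3
eef_pos: [509.2, 75.9, 209.5]
eef_rot: [-3.142, 0.0, -0.156]
wrist_force: [-0.2, 0.4, -0.9]
finger_gap: 7.6
```

Run:
```python
from h import *
go(489.8,-264.6,210,-12.75);print(manip.read_state()["moment"])
```

```text
at [509.2  75.9 209.5] [-1.80e+02  1.00e-02 -8.96e+00] F [-0.2  0.4 -0.9] gap 7.6 t 4.3
shift [ 33.8 339.3  -0.5] roll 3.79
[-0.0157484   0.00718111 -0.02024395]
```

Lifted (about 0.9 N of weight). Now over to the rack.

>>> send_rows(
  series=[
    [[0,2,25,0,0.5],[0,7,70,0,1],[0,11,115,0,2],[0,16,160,0,3],[0,20,205,0,3.8],[0,25,250,0,3.8],[0,30,295,0,3.8],[0,33,325,0,3.8],[0,33.8,339.3,-0.5,3.8],[0,33.8,339.3,-0.5,3.8]],
  ],
)

```text
clock: 5.3
eef_pos: [489.3, -265.3, 208.9]
eef_rot: [-3.141, 0.002, -0.225]
wrist_force: [0.0, 0.0, -0.7]
finger_gap: 7.8
```

>>> send_rows(
  series=[
    [[0,0,0,0,0],[0,0,0,40,0],[0,0,0,75,0],[0,0,0,80,0],[0,0,0,80,0],[0,0,0,80,0]],
  ],
)

```text
clock: 5.9
eef_pos: [490.9, -264.4, 132.3]
eef_rot: [3.141, -0.002, -0.222]
wrist_force: [-0.0, -0.5, -1.2]
finger_gap: 7.5
```

Run:
```python
from h import *
T=manip.camera("top");S=manip.camera("side")
go(489.8,-264.6,75,-12.75)
np.save("pics/T2.npy",T,allow_pickle=True);np.save("pics/S2.npy",S,allow_pickle=True)
def z(img,x,y,w,h,k): return cv2.resize(np.ascontiguousarray(img[y:y+h,x:x+w,::-1]),(w*k,h*k),interpolation=cv2.INTER_CUBIC)
a=z(T["img"],368,205,100,110,4); b=z(S["img"],315,110,100,110,4)
cv2.imwrite("pics/c5.png",np.hstack([a,b]))
```

```text
at [ 490.7 -264.7  132.3] [ 1.7995e+02 -1.5000e-01 -1.2740e+01] F [ 0.5 -0.4 -1.2] gap 7.9 t 6.0
shift [-0.9  0.1 57.3] roll 0.01
```

View pics/c5.png

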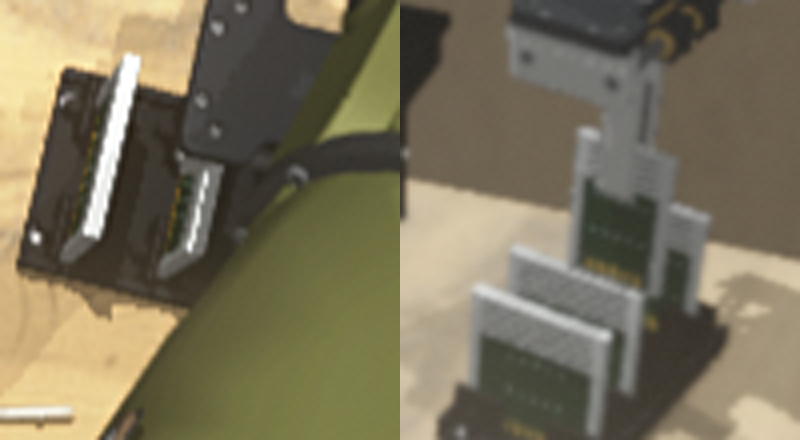

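The view shows the board between wide_b and the next board, in line with the free slot. I'll lower it slowly past the rib tops and watch the force.

>>> send_rows(
  series=[
    [[0,0,0,15,0],[0,0,0,24,0],[0,0,0,29,0],[0,0,0,33,0],[0,0,0,36,0],[0,0,0,38,0],[0,0,0,40,0]],
  ],
)

```text
clock: 6.7
eef_pos: [490.1, -264.6, 90.5]
eef_rot: [3.142, -0.0, -0.223]
wrist_force: [-0.2, 0.8, -0.3]
finger_gap: 7.8
```

>>> send_rows(
  series=[
    [[0,0,0,4,0],[0,0,0,8,0],[0,0,0,11,0],[0,0,0,13,0],[0,0,0,14.5,0],[0,0,0,15.5,0],[0,0,0,15.5,0]],
  ],
)

```text
clock: 7.4
eef_pos: [489.9, -264.5, 74.8]
eef_rot: [-3.142, 0.0, -0.223]
wrist_force: [0.1, 0.4, -1.3]
finger_gap: 7.5
```

>>> send_rows(
  series=[
    [[0,0,0,0.5,0],[0,0,0,1,0],[0,0,0,1,0],[0.35,0,0,0,0],[0.35,0,0,0,0],[0.35,0,0,0,0],[0.35,0,0,0,0],[0.35,0,0,-30,0],[0.35,0,0,-70,0],[0.35,0,0,-100,0]],
  ],
)

```text
clock: 8.4
eef_pos: [490.1, -264.7, 177.0]
eef_rot: [3.141, -0.001, -0.223]
wrist_force: [-0.4, 0.3, 0.1]
finger_gap: 32.7
```

Run:
```python
from h import *
c,s=np.cos(np.radians(-12.4)),np.sin(np.radians(-12.4))
go(474.9,-308,175,-12);S=manip.camera("side")
def z(img,x,y,w,h,k): return cv2.resize(np.ascontiguousarray(img[y:y+h,x:x+w,::-1]),(w*k,h*k),interpolation=cv2.INTER_CUBIC)
cv2.imwrite("pics/c6.png",z(S["img"],315,120,100,110,5))
np.save("pics/S3.npy",S,allow_pickle=True)
```

```text
at [ 490.1 -264.7  177. ] [ 1.7997e+02 -6.0000e-02 -1.2760e+01] F [-0.4  0.3  0.1] gap 32.7 t 8.4
shift [-5.3 45.6  2. ] roll -0.76
```

View pics/c6.png

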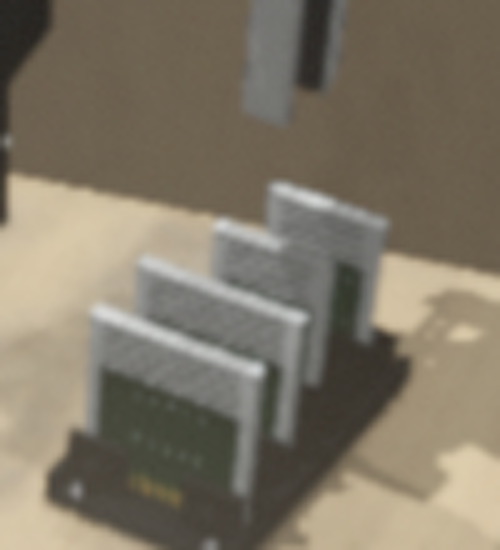

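The finished board stands free in its slot. Now for the next board.

>>> send_rows(
  series=[
    [[0.42,-3,23,0,-0.4],[0.42,-5.3,45.6,0,-0.4],[0.42,-5.3,45.6,0,-0.4],[0.42,-5.3,45.6,40,-0.4],[0.42,-5.3,45.6,75,-0.4],[0.42,-5.3,45.6,95,-0.4],[0.42,-5.3,45.6,102,-0.4],[0.42,-5.3,45.6,102,-0.4]],
  ],
)

```text
clock: 9.25
eef_pos: [474.7, -307.3, 72.5]
eef_rot: [-3.141, 0.001, -0.215]
wrist_force: [0.3, -0.1, 0.0]
finger_gap: 39.4
```

>>> send_rows(
  series=[
    [[0,0,0,0,0],[0,0,0,0,0],[0,0,0,0,0],[0,0,0,0,0],[0,0,0,0,0],[0,0,0,0,0]],
  ],
  newtons=25,
)

```text
clock: 9.85
eef_pos: [474.9, -307.9, 73.3]
eef_rot: [3.141, -0.001, -0.216]
wrist_force: [0.5, 1.6, 3.9]
finger_gap: 7.7
```

>>> send_rows(
  series=[
    [[0,0,0,-10,0],[0,0,0,-30,0],[0,0,0,-60,0],[0,0,0,-100,0],[0,0,0,-135,0],[0,0,0,-135,0],[0,0,0,-135,0]],
  ],
  newtons=30,
)

```text
clock: 10.55
eef_pos: [474.6, -307.8, 208.3]
eef_rot: [3.141, -0.001, -0.216]
wrist_force: [-0.1, 0.1, -1.6]
finger_gap: 7.5
```

Run:
```python
from h import *
go(509.3,75.6,210,-9)
```

```text
at [ 474.6 -307.8  208.3] [ 1.7998e+02 -4.0000e-02 -1.2350e+01] F [-0.1  0.1 -1.6] gap 7.5 t 10.55
shift [ -48.2 -381.9   -1.7] roll -3.35
```

>>> send_rows(
  series=[
    [[0,-3,-25,0,-0.5],[0,-9,-70,0,-1],[0,-15,-115,0,-2],[0,-20,-160,0,-3],[0,-26,-205,0,-3.4],[0,-32,-250,0,-3.4],[0,-37,-295,0,-3.4],[0,-43,-340,0,-3.4],[0,-47,-370,0,-3.4],[0,-48.2,-381.9,-1,-3.4]],
  ],
)

```text
clock: 11.55
eef_pos: [508.6, 77.8, 207.3]
eef_rot: [3.141, 0.003, -0.154]
wrist_force: [0.2, 0.1, -1.4]
finger_gap: 7.9
```

>>> send_rows(
  series=[
    [[0,0,0,0,0],[0,0,0,30,0],[0,0,0,52,0],[0,0,0,60,0],[0,0,0,60,0],[0,0,0,60,0]],
  ],
)

```text
clock: 12.15
eef_pos: [509.8, 74.9, 149.8]
eef_rot: [-3.141, -0.001, -0.157]
wrist_force: [-0.1, 0.7, -1.5]
finger_gap: 7.8
```

Run:
```python
from h import *
T=manip.camera("top");S=manip.camera("side")
go(509.3,75.6,130,-9)
def z(img,x,y,w,h,k): return cv2.resize(np.ascontiguousarray(img[y:y+h,x:x+w,::-1]),(w*k,h*k),interpolation=cv2.INTER_CUBIC)
cv2.imwrite("pics/c7.png",np.hstack([z(T["img"],210,190,100,110,4),z(S["img"],260,215,100,110,4)]))
c,s=np.cos(np.radians(-9)),np.sin(np.radians(-9))
z0=manip.read_state()["eef_pos"]; f=z0[2]-65.5
P=[(z0[0]+c*x-s*y,z0[1]+s*x+c*y,f+h) for h in(0,90) for y in(-4,4) for x in(-30,30)]
print("exp foot S",proj(S,P).round(1).tolist())
```

```text
at [509.9  75.2 150. ] [-1.7998e+02 -9.0000e-02 -8.9800e+00] F [ 0.1  0.1 -1.7] gap 7.9 t 12.25
shift [-0.6 -0.3 20. ] roll 0.02
exp foot S [[324.9, 272.1], [295.9, 260.4], [322.8, 274.9], [293.6, 263.0], [326.7, 233.5], [295.5, 222.0], [324.4, 236.2], [293.1, 224.5]]
```

View pics/c7.png

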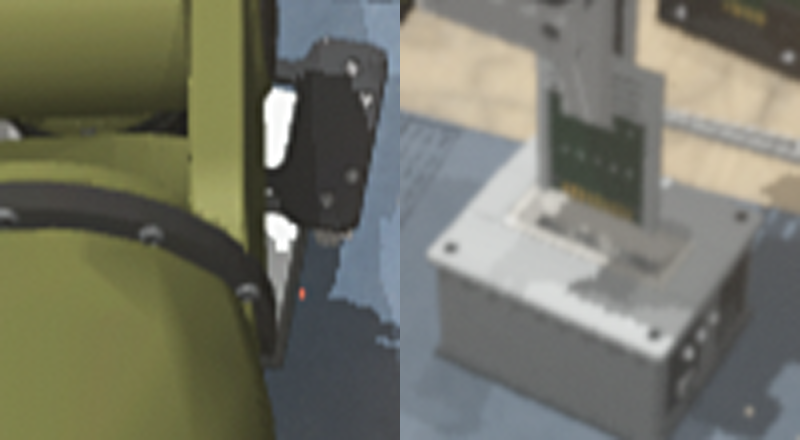

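The board is upright, with its solder side to +y like the finished one and its foot over the slot. Lowering it slowly.

>>> send_rows(
  series=[
    [[0,-0.5,-0.3,8,0],[0,-0.5,-0.3,13,0],[0,-0.5,-0.3,16,0],[0,-0.5,-0.3,19,0],[0,-0.5,-0.3,22,0],[0,-0.5,-0.3,25,0],[0,-0.5,-0.3,28,0]],
  ],
)

```text
clock: 12.95
eef_pos: [508.9, 75.9, 120.7]
eef_rot: [-3.142, -0.0, -0.156]
wrist_force: [0.3, -0.5, -1.9]
finger_gap: 8.2
```

Foot is at about 56 mm, inside the slot with no contact. Down to the strip at 34 mm.

>>> send_rows(
  series=[
    [[0,0,0,5,0],[0,0,0,10,0],[0,0,0,14,0],[0,0,0,17,0],[0,0,0,19,0],[0,0,0,20,0],[0,0,0,20,0]],
  ],
  newtons=35,
)

```text
clock: 13.65
eef_pos: [508.9, 75.9, 100.9]
eef_rot: [3.142, 0.0, -0.156]
wrist_force: [0.2, 0.1, -1.3]
finger_gap: 7.7
```

Run:
```python
from h import *
go(509.3,75.6,100,-9)
```

```text
at [508.9  75.9 100.9] [180.     0.    -8.96] F [ 0.2  0.1 -1.3] gap 7.7 t 13.65
shift [0.4 0.2 0.9] roll 0.04
```

>>> send_rows(
  series=[
    [[0,0,0,0.5,0],[0,0,0,1,0],[0,0,0,1.5,0],[0,0,0,2,0],[0,0,0,2.5,0],[0,0,0,3,0],[0,0,0,3,0]],
  ],
  newtons=45,
)

```text
clock: 14.35
eef_pos: [509.0, 75.9, 98.0]
eef_rot: [-3.142, -0.0, -0.156]
wrist_force: [-1.4, -0.5, 3.2]
finger_gap: 7.6
```

>>> send_rows(
  series=[
    [[0,0,0,0.5,0],[0,0,0,1,0],[0,0,0,1.5,0],[0,0,0,2,0],[0,0,0,2,0],[0,0,0,2,0]],
  ],
)

```text
clock: 14.95
eef_pos: [509.0, 75.9, 96.0]
eef_rot: [-3.142, -0.0, -0.156]
wrist_force: [-2.3, 0.0, 4.8]
finger_gap: 7.5
```

Force follows the spring (about 0.8 N/mm), with contact at TCP ≈ 99 mm and about 3 mm travel so far. Going further down.

>>> send_rows(
  series=[
    [[0,0,0,0.7,0],[0,0,0,1.4,0],[0,0,0,2,0],[0,0,0,2.5,0],[0,0,0,3,0],[0,0,0,3,0],[0,0,0,3,0],[0,0,0,3,0]],
  ],
)

```text
clock: 15.75
eef_pos: [509.0, 75.9, 93.2]
eef_rot: [-3.142, -0.0, -0.156]
wrist_force: [-3.0, 0.0, 7.3]
finger_gap: 7.8
```

Run:
```python
from h import *
import time
F=[]
for i in range(6):
    S=manip.camera("side");F.append(manip.read_state()["wrist_force"])
print(np.mean(F,0).round(2)); go(509.3,75.6,92,-9)
```

```text
[-2.24  0.16  7.51]
at [509.1  75.9  93.2] [-1.7999e+02 -2.0000e-02 -8.9500e+00] F [-2.9  0.5  7.4] gap 7.7 t 16.05
shift [0.3 0.3 1.2] roll 0.05
```

>>> send_rows(
  series=[
    [[0,0,0,0.4,0],[0,0,0,0.8,0],[0,0,0,0.8,0],[0,0,0,0.8,0],[0,0,0,0.8,0]],
  ],
)

```text
clock: 16.55
eef_pos: [509.0, 75.9, 92.4]
eef_rot: [-3.142, -0.0, -0.156]
wrist_force: [-2.7, -0.0, 7.6]
finger_gap: 7.2
```

Run:
```python
from h import *
F=[];Z=[]
for i in range(8):
    S=manip.camera("side");s=manip.read_state();F.append(s["wrist_force"]);Z.append(s["eef_pos"][2])
print(np.mean(F,0).round(2),np.mean(Z).round(2))
def z(img,x,y,w,h,k): return cv2.resize(np.ascontiguousarray(img[y:y+h,x:x+w,::-1]),(w*k,h*k),interpolation=cv2.INTER_CUBIC)
cv2.imwrite("pics/c8.png",np.hstack([z(S["img"],260,215,100,110,4),z(S["img"],315,130,100,110,4)]))
```

```text
[-2.46 -0.28  8.03] 92.44
```

View pics/c8.png

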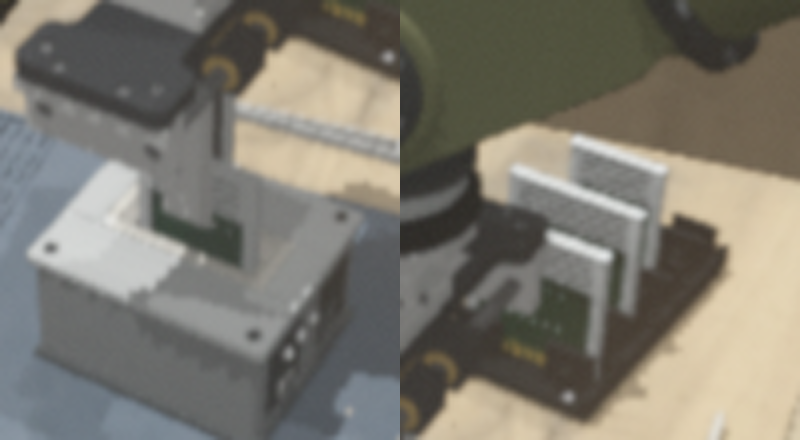

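The board sits deep in the jig, still gripped. The finished board and both wide boards stand in the rack. Net spring force is about 9.5 N, so roughly 7 mm of travel and short of the stop. Handing in.

```bash
python3 -c "
from cell import manip
print(manip.sign_off())"
```

```text
the job is handed in; nothing more can be done
None
```

I moved the finished board from the jig to the rack's free slot and let it go. I then put the other narrow board into the jig, chip side facing −y as before, and handed in at about 17 s with the arm still holding it pressed on the contact strip.

**Last checks:**
- **Contact strip travel:** about 6.5 mm from the tool height, or about 7 mm from the force (about 9.5 N). The two differ by roughly 0.6 mm, but both are most of the 8 mm and short of the stop.
- **Forces:** about 8 N at the wrist at the end, including about 2.5 N sideways. The grip was set to 45 N and I saw no sign of slipping.
- **Rack:** the last picture shows three boards standing in it: the finished one and the two wide ones.
- **Chip side:** I judged this from the green solder side facing the side camera on both boards. I had no close view of the chips themselves.

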